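# Lock two sample vials into their carrier and lift it level

## Task

Make the little two-vial carrier ready to travel: lay the loose retaining bar, tab up and centred, in the slots of the carrier's two end posts so that it bridges both vials, and let go of it. Then take the carrier by its raised handle, lift it about 10 cm straight up off the bench with vials and bar still in place, and finish while holding it there, gripped, level and still, touching nothing else. Do not disturb the loose bottle and beaker standing near it.

Things in the scene. Friction and masses are not known exactly. Their poses are not given: they have to be found in the camera images.
- carrier: Loose aluminium two-vial carrier, 0.45 kg, 120 mm (its x) by 124 mm (its y). Origin on its underside below the handle, z up. Foot plate 6 mm thick, x = -75 to +45 mm. Handle at x = 0. Vial row at x = -50 mm, the side towards the robot: two wells at y = +-23 mm between two end posts with slots at y = +-54 mm. Steel counterweight at x = +30 mm, below z = 26 mm. Centre of mass near the handle.
- carrier_grip (a point): Centre of the carrier's handle, 132 mm above its underside; axes as the carrier's. Grey grip 14 mm thick along x, 78 mm long along y, z = 116 to 148 mm, on two legs at y = +-30 mm. Fingers can close on it along x, in the middle.
- slot_mid (a point): Midway between the two post slots on their floor level: carrier x = -50, y = 0, z = 72 mm; the origin of a laid bar comes here. Posts 8 mm thick (y), 44 mm wide (x). Slots run along y, 17 mm wide, open upward: straight sides up to z = 86 mm, flaring to the top at z = 99 mm. 37 mm free from a laid bar's tab to the handle: let go by opening to about 40 mm.
- bar: Loose retaining bar, 90 g: a square steel bar 12 mm wide (x), 134 mm long (y), 12 mm high, with a grey finger tab on its middle, 12 mm wide (x), 44 mm long (y), from z = 12 to z = 44 mm. Origin at the middle of its underside, z up. It starts flat on the bench, tab up, left of the hotplate, pointing roughly away from the robot. Its two ends are alike.
- bar_top (a point): Middle of the top of the bar's tab: 44 mm above the bar's underside.
- vial_1: Capped sample vial, 27 mm diameter, 62 mm tall, 18 g, standing loose in the carrier's well at y = +23 mm; origin at the centre of its underside, z up. Its cap ends 4 mm below a laid bar.
- vial_2: Capped sample vial like the other, in the carrier's well at y = -23 mm.
- bottle: Bystander: small clear reagent bottle with a blue cap, 60 mm diameter, 124 mm tall; origin at the centre of its underside. It and the beaker swap places.
- beaker: Bystander: empty clear beaker, 67 mm across, 80 mm tall; origin at the centre of its underside.
- hotplate: Fixed white laboratory hotplate between bar and carrier, 250 mm deep (x), 230 mm wide (y), 108 mm high; origin at the centre of its underside.
- laptop: Fixed open black laptop on the right of the carrier; origin at the centre of its underside.
- ph_meter: Fixed instrument with a display head on a stand behind the carrier, 372 mm tall, head from 240 mm up and 45 mm in front of the origin; origin at the centre of its underside.

How it is judged:
By the outcome, as a careful person would: the job done as asked, in the order asked, and still so for the second after the job is handed in, while the arm keeps its last pose, push and grip.
It also fails if it takes over 53 s, if anything falls off the work surface, if the arm or the gripper's body presses on something with over 40 N, if the wrist force passes 120 N, or if a joint passes its speed limit or range.

## Robot

A 6-joint arm with a two-finger parallel gripper is mounted at the origin on a cart in front of the work surface, level with it; the furniture and walls round the work are solid. World frame = base frame: x ahead of the robot, y to its left, z up, the work surface at z = 0. Lengths are in mm, angles in rad, forces in N, time in s.
With the tool pointing down it reaches from about 325 to 775 mm from the base axis. Payload 5.5 kg.
Tool frame: the origin (TCP) lies at the very end of the fingers, on their centre line; the grasp point (between the pads) lies 19 mm behind it; z points along the fingers, y is the line along which they close (so a half turn about z gives the same grasp; the last joint's range is limited). The gripper opens to 88 mm and grips with 3 to 60 N. Pads are 20 mm wide; open, the fingers measure 115 mm over their backs; the gripper's body (75 mm by 178 mm) begins 61 mm behind the grasp point.
Start: joints at [-1.211, 0.091, 1.231, -0, 1.82, -0.057], TCP at [242.903, -548.648, 222.631] pointing down, gripper open.
Joint ranges: [-2.87, 2.87], [-0.86, 2.18], [0.17, 2.46], [-1.51, 4.65], [0.06, 2.69], [-2.65, 2.65]. Speed limits (rad/s): [2.57, 2.57, 3.01, 3.14, 3.14, 3.14].

## Interface

Orientations are given as a rotation vector (axis times angle).
In Python, from plant import manip, viewer, finder gives the robot as it stands.
- The arm moves only by the tool carry_out, never from a script. Its argument "steps" is one flat list of numbers, 7 for each row, row after row: the shift along the world's x, y, z in m, then the turn, a rotation vector about the world's x, y, z in rad, then the finger opening in m, from 0 to 0.0878. A call has 1 to 20 rows; each row is the pose to reach, as a shift and turn from the pose commanded when the call began; what a row does not reach only later rows make up. A row lasts 1/12 s, in which the tool goes at most 41.7 mm and 7.16 degrees, less where a joint would pass 70% of its speed; a pose out of reach is approached as far as the arm can. A call with a gripper value outside its range is refused whole. The fingers move at their own pace and stop on an object; the grip force is fixed at half the most. Time passes only in rows, so rows that repeat a pose let the fingers close. It gives the time, the measured TCP pose, the force, the opening and the grip force at its end, in the units of the state.
- manip.read_state(): the state, without advancing time (a new reading comes with each control period).
- viewer.capture(name): name is "side" or "top"; returns the picture (420x560x3 uint8, red, green, blue); there is no depth.
- viewer.camera_model(name): a dict with "K" (3x3 intrinsics, pixels), "view" (4x4, takes a point from world to camera coordinates). Camera axes: x right, y down, z forward; pixel columns grow to the right and rows downward; lengths in mm; the calibration is good to about 2 mm. A picture is of the moment at which its call begins. camera_model takes no time and is no camera call.
- manip.finish_job(): hands the job in; it is judged then, once.
Trained networks look in the newest picture that a camera, given by its name, has taken for a name from the list of things; names that differ only in an ending like _2 or _b are one class to them, and where a whole thing is asked for, a point or a joint stands for the part that bears it (a point fixed in the world has none). Each returns a list of dicts, best first, with "p" (0 to 1); they miss things now and then, are a little off and sometimes report something else, mostly with a low value. They report only what shows in the picture. A call takes as long as a camera call.
- finder.silhouettes(camera, target): "pixels" (420x560 bool, what is visible of it) and "position" ([column, row] in pixels, amid what is visible of it).
The state is a dict: "time": time; "joint_positions": joint angles; "qvel": joint speeds; "joint_efforts": joint torques, N m; "tool_pos": TCP position; "ee_rot": TCP orientation; "force": force on the tool from outside, world axes, zero at the start; "wrist_torque": the same for the moment, N m; "width": finger opening in mm; "grip_force": force on a finger pad.
Only numpy, scipy, OpenCV 4.12 (cv2) and the standard library are available. Lean on these libraries where they do the work, as an engineer would, in place of code of your own. Each camera call takes 0.05 s, during which the arm holds its last target. There are 200 camera calls.

## Working session

There is one attempt and no reset: what is moved stays moved. The work goes in short steps, Python scripts to look and compute and a tool call to move; the robot and the scene stay as the last step left them, time stands still between calls to the robot, and variables do not carry over. Pictures are saved under pics/ and viewed, at most 11 in all, crops included, and the job is handed in when it is done.

Besides the shell and the picture viewer there is one more tool, called by a JSON object that holds its "op" and its "data". carry_out: Moves the arm, as the interface text tells. Its arguments: {"type":"object","properties":{"steps":{"type":"array","items":{"type":"number"}}},"required":["steps"]}

```bash
mkdir -p pics; ls; python3 - <<'E'
from plant import manip, viewer, finder
import cv2, numpy as np
s=manip.read_state(); print(s)
for c in("side","top"):
    im=viewer.capture(c); cv2.imwrite(f"pics/{c}0.png",im[...,::-1])
    m=viewer.camera_model(c); print(c,np.round(m["K"],1).tolist(),np.round(m["view"],4).tolist())
    for t in("carrier","carrier_grip","bar","bar_top","slot_mid","bottle","beaker","hotplate","ph_meter"):
        try:
            r=finder.silhouettes(c,t)
            print(c,t,[(round(float(q["p"]),2),np.round(q["position"],1).tolist(),int(q["pixels"].sum())) for q in r[:3]])
        except Exception as e: print(t,e)
E
```

```text
pics
{'time': 0.0, 'joint_positions': array([-1.21066130e+00,  9.18673064e-02,  1.23189066e+00,  4.96691990e-06,
        1.81978168e+00, -5.67182309e-02]), 'qvel': array([ 0.00073233, -0.00190365,  0.00068025,  0.00034797,  0.00104321,
        0.00044047]), 'joint_efforts': array([-1.72292323e-03, -4.46442318e+01, -4.06453514e+01,  6.94160443e-02,
        2.90020084e-02, -1.52399139e-04]), 'tool_pos': array([ 242.81719776, -548.34926648,  221.49911825]), 'ee_rot': array([-3.07171721e+00, -6.49664447e-01,  4.54442999e-04]), 'force': array([ 0.18252664,  0.49970421, -0.91018655]), 'wrist_torque': array([ 0.06185738, -0.03805097, -0.03976351]), 'grip_force': 0.0, 'width': 87.62546163658551}
side [[415.2, 0.0, 282.5], [0.0, 415.2, 205.3], [0.0, 0.0, 1.0]] [[-0.8735, -0.4865, 0.0202, 383.9769], [-0.2849, 0.4771, -0.8314, 318.9604], [0.3948, -0.7319, -0.5553, 969.7342], [0.0, 0.0, 0.0, 1.0]]
side carrier [(0.79, [308.0, 226.9], 1151)]
side carrier_grip [(0.96, [307.6, 223.1], 1186)]
side bar [(0.73, [253.2, 348.3], 455)]
side bar_top [(0.67, [250.4, 349.5], 535), (0.51, [306.4, 220.2], 1082)]
side slot_mid [(0.95, [305.3, 219.3], 1132)]
side bottle [(0.79, [360.5, 207.9], 651)]
side beaker [(0.76, [224.5, 224.9], 498)]
side hotplate []
side ph_meter []
top [[544.3, 0.0, 276.1], [0.0, 544.3, 204.6], [0.0, 0.0, 1.0]] [[0.0185, -0.9998, 0.0086, -136.4638], [-0.95, -0.0203, -0.3115, 515.2779], [0.3116, -0.0024, -0.9502, 1659.2965], [0.0, 0.0, 0.0, 1.0]]
top carrier [(0.92, [296.7, 228.4], 1228)]
top carrier_grip [(0.57, [294.2, 225.0], 1192), (0.28, [285.3, 235.0], 60)]
top bar [(0.62, [155.1, 245.6], 170)]
top bar_top [(0.51, [155.5, 251.1], 197)]
top slot_mid [(0.84, [295.2, 226.1], 1156), (0.62, [283.0, 234.8], 70)]
top bottle [(0.68, [151.7, 247.1], 223), (0.55, [339.8, 265.4], 394)]
top beaker [(0.56, [258.5, 168.4], 365)]
top hotplate [(0.73, [339.8, 262.4], 356)]
top ph_meter []
```

```bash
python3 - <<'E'
import cv2
a=cv2.imread("pics/top0.png");cv2.imwrite("pics/t1.png",cv2.resize(a[140:340,110:380],None,fx=2.96,fy=2.96,interpolation=cv2.INTER_CUBIC))
a=cv2.imread("pics/side0.png");cv2.imwrite("pics/s1.png",cv2.resize(a[130:400,190:420],None,fx=2.2,fy=2.2,interpolation=cv2.INTER_CUBIC))
E
```

```text
(no output)
```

View pics/t1.png

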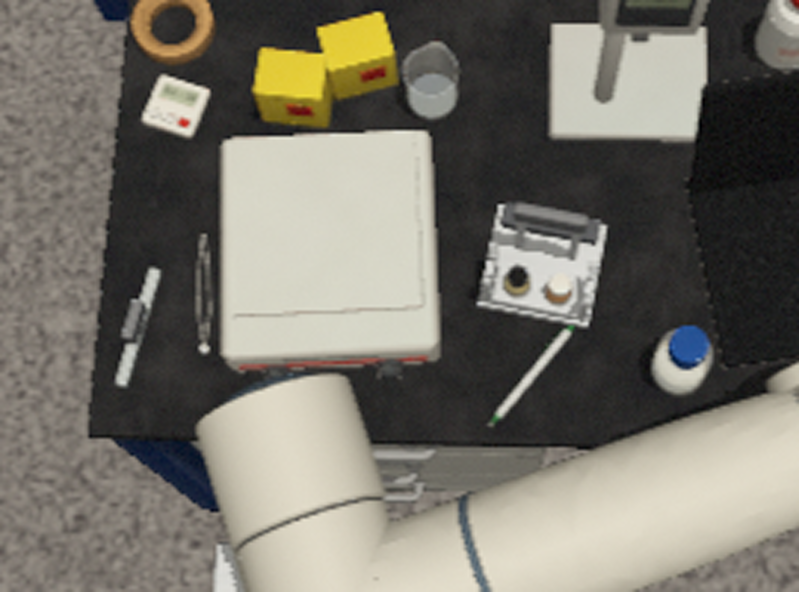

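View pics/s1.png

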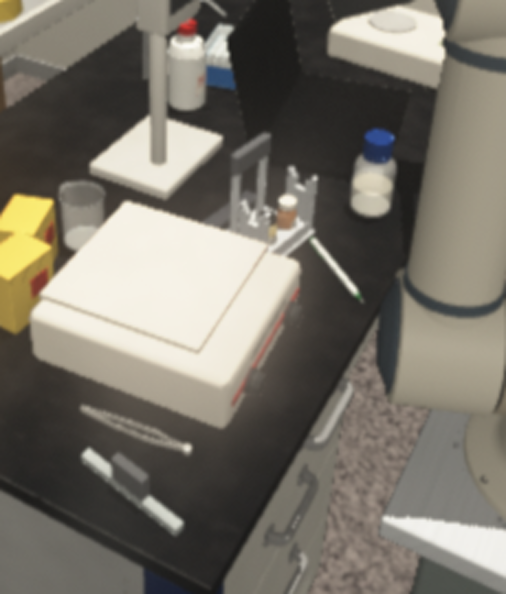

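View pics/top0.png

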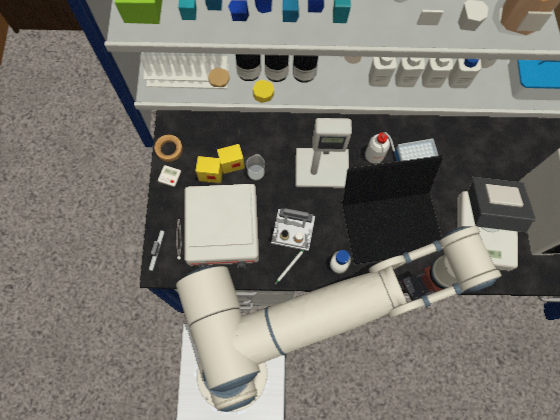

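View pics/side0.png

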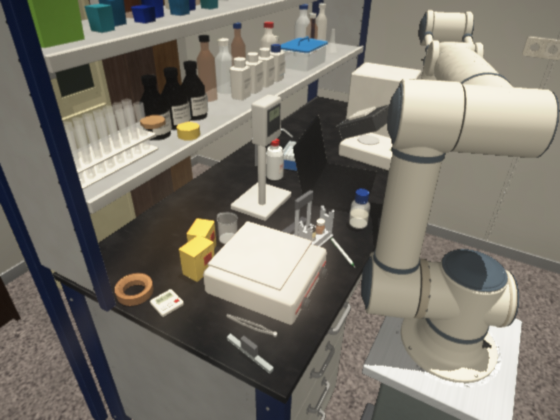

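The bar lies left of the hotplate at top (151,269)–(162,230). The carrier is right of the hotplate at about top (294,228), handle on the far side and turned slightly clockwise. The bottle is at (340,261) and the beaker at (256,167). Next I fit the box models to the silhouettes in both views.

```bash
cat > h.py <<'E'
from plant import manip, viewer, finder
import cv2, numpy as np
from scipy.optimize import minimize
def box(x0,x1,y0,y1,z0,z1): return np.array([[x,y,z] for x in(x0,x1) for y in(y0,y1) for z in(z0,z1)],float)
BAR=[box(-6,6,-67,67,0,12),box(-6,6,-22,22,12,44)]
def cyl(x,y,r,z0,z1): return np.array([[x+r*np.cos(a),y+r*np.sin(a),z] for a in np.arange(0,6.28,.4) for z in(z0,z1)])
CAR=[box(-75,45,-62,62,0,6),box(-7,7,-39,39,116,148)]+[box(-5,5,s*30-5,s*30+5,6,116) for s in(1,-1)]
for s in(1,-1):
    CAR+=[box(-72,-28,s*54-4,s*54+4,0,72),box(-72,-63.5,s*54-4,s*54+4,72,99),box(-36.5,-28,s*54-4,s*54+4,72,99),cyl(-50,s*23,13.5,6,68)]
CAR+=[box(18,42,-40,40,6,26)]
CAM={c:viewer.camera_model(c) for c in("side","top")}
def proj(c,P):
    m=CAM[c];V=np.array(m["view"]);q=P@V[:3,:3].T+V[:3,3];q=q@np.array(m["K"]).T;return q[:,:2]/q[:,2:]
def place(B,p,z=0):
    c,s=np.cos(p[2]),np.sin(p[2]);R=np.array([[c,-s,0],[s,c,0],[0,0,1]]);return B@R.T+[p[0],p[1],z]
def render(c,model,p,z=0,S=4):
    im=np.zeros((420*S,560*S),np.uint8)
    for B in model:
        q=(proj(c,place(B,p,z))+.5)*S-.5
        cv2.fillConvexPoly(im,np.round(cv2.convexHull(q.astype(np.float32))*16).astype(np.int32),255,shift=4)
    return cv2.resize(im,(560,420),interpolation=cv2.INTER_AREA)/255.
def fit(model,masks,p0,z=0):
    f=lambda p:sum(np.abs(render(c,model,p,z)-m).sum() for c,m in masks.items())
    sx=np.array([[0,0,0],[12,0,0],[0,12,0],[0,0,.15]])+p0
    r=minimize(f,p0,method="Nelder-Mead",options=dict(initial_simplex=sx,xatol=.05,fatol=.2))
    r=minimize(f,r.x,method="Nelder-Mead",options=dict(initial_simplex=r.x+np.array([[0,0,0],[-4,2,0],[2,4,0],[0,0,-.06]]),xatol=.05,fatol=.2))
    return r.x,r.fun
def ray(c,uv,z):
    m=CAM[c];V=np.array(m["view"]);R,t=V[:3,:3],V[:3,3];d=R.T@np.linalg.inv(m["K"])@[*uv,1];o=-R.T@t;return o+d*(z-o[2])/d[2]
def mask(c,t):
    r=finder.silhouettes(c,t);return r[0]["pixels"].astype(float)
def overlay(c,im,items,S=4):
    o=cv2.resize(im[...,::-1],None,fx=S,fy=S,interpolation=cv2.INTER_CUBIC)
    for model,p,z in items:
        for B in model:
            q=(proj(c,place(B,p,z))+.5)*S-.5
            cv2.polylines(o,[np.round(cv2.convexHull(q.astype(np.float32))).astype(np.int32)],True,(0,0,255) ,1)
    return o
E
python3 - <<'E'
from h import *
im={c:viewer.capture(c) for c in CAM}
b0=ray("top",(156,250),6);c0=ray("top",(294,217),132)
print(b0,c0)
mb={c:mask(c,"bar") for c in CAM};mc={c:mask(c,"carrier") for c in CAM}
def do(M,ms,p0,n):
    for sub in (ms,{"top":ms["top"]},{"side":ms["side"]}):
        p,f=fit(M,sub,p0);print(n,list(sub),np.round(p,3),round(f,1),sum(m.sum() for m in sub.values()))
        if len(sub)==2:best=p
    return best
pb=do(BAR,mb,[b0[0],b0[1],-.28],"bar");pc=do(CAR,mc,[c0[0],c0[1],-.15],"car")
np.save("pose.npy",[pb,pc])
for c,t in(("top",(340,276)),("top",(256,174))): print(ray(c,t,0))
ot=overlay("top",im["top"],[(BAR,pb,0),(CAR,pc,0)]);os=overlay("side",im["side"],[(BAR,pb,0),(CAR,pc,0)])
A=np.hstack([ot[880:1180,570:720],ot[800:1100,1060:1290]]);B=np.hstack([os[1300:1500,880:1120],os[750:1020,1120:1380][:200]])
A=cv2.resize(A,None,fx=1.1,fy=1.1);w=800
A=cv2.copyMakeBorder(A,0,0,0,max(0,520-A.shape[1]),0);B=np.hstack([os[1310:1510,890:1120],os[740:1000,1150:1360][:200]])
C=os[740:1000,1150:1360];D=os[1310:1510,890:1120]
cv=np.zeros((600,800,3),np.uint8);cv[:A.shape[0],:A.shape[1]]=A;cv[335:595,:210]=C;cv[335:535,230:460]=D
cv2.imwrite("pics/ov1.png",cv)
E
```

```text
[379.45767111 261.3445427    6.        ] [ 462.86639556 -182.13188562  132.        ]
bar ['side', 'top'] [379.529 259.481  -1.781] 112.2 773.0
bar ['top'] [405.571 271.672  -0.838] 288.0 195.0
bar ['side'] [ 3.81068e+02  2.62538e+02 -1.65000e-01] 730.6 578.0
car ['side', 'top'] [ 4.76487e+02 -1.88348e+02 -1.68000e-01] 1080.7 2239.0
car ['top'] [ 4.75785e+02 -1.88004e+02 -2.02000e-01] 285.7 1124.0
car ['side'] [ 4.77631e+02 -1.92552e+02 -1.29000e-01] 777.5 1115.0
[ 307.27097718 -337.12600342    0.        ]
[653.97346086 -55.70818758   0.        ]
```

View pics/ov1.png

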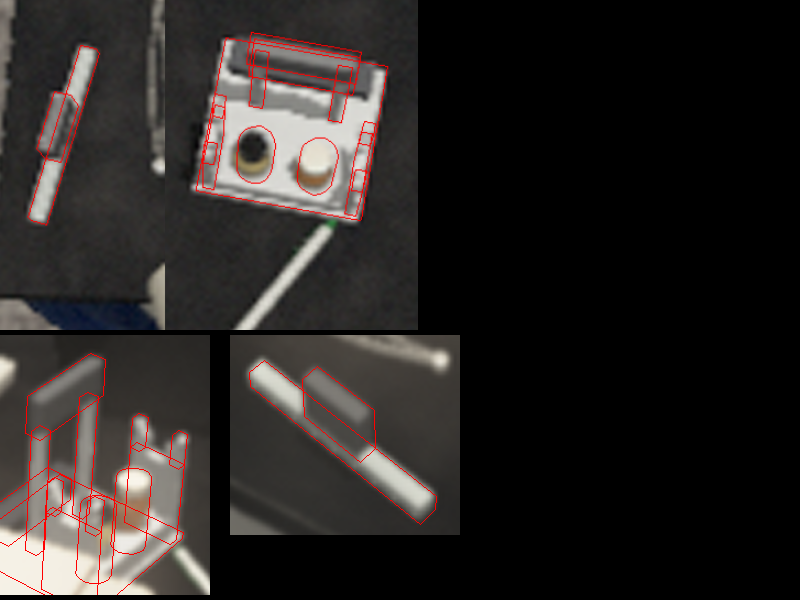

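The bar outline fits both views well. The carrier's handle looks 1–2 px off, because the hotplate hides part of it in the side view. I'll mask that part out and refit.

```bash
python3 - <<'E'
from h import *
import h
pb,pc=np.load("pose.npy")
im={c:viewer.capture(c) for c in CAM}
mc={c:mask(c,"carrier") for c in CAM}
vv,uu=np.mgrid[:420,:560]
W={"side":(vv<227+(uu-287)*.6).astype(float),"top":np.ones((420,560))}
CARX=CAR[:-1]+[box(17,43,-50,50,6,26)]
def go(M,cams,p0):
    f=lambda p:sum((W[c]*np.abs(render(c,M,p)-mc[c])).sum() for c in cams)
    x=np.array(p0)
    for k in(1,-.5,.3):
        r=minimize(f,x,method="Nelder-Mead",options=dict(initial_simplex=x+k*np.array([[0,0,0],[6,0,0],[0,6,0],[0,0,.1]]),xatol=.05,fatol=.2));x=r.x
    return x,r.fun
for cams in(("side","top"),("side",),("top",)):
    p,f=go(CARX,cams,pc);print(cams,np.round(p,3),round(f,1),[(W[c]*mc[c]).sum() for c in cams])
    if len(cams)==2: best=p
np.save("pose.npy",[pb,best])
S=8
o=overlay("top",im["top"],[(CARX,best,0)],S);s=overlay("side",im["side"],[(CARX,best,0)],S)
cv=np.zeros((600,800,3),np.uint8);a=o[200*S:200*S+420,268*S:268*S+400];cv[:420,:400]=a;b=s[185*S:185*S+600,287*S:287*S+390];cv[:600,405:795]=b
cv2.imwrite("pics/ov2.png",cv)
E
```

```text
('side', 'top') [ 4.75696e+02 -1.86176e+02 -1.59000e-01] 589.7 [np.float64(1006.0), np.float64(1180.0)]
('side',) [ 4.75052e+02 -1.84202e+02 -1.33000e-01] 342.5 [np.float64(1006.0)]
('top',) [ 4.75584e+02 -1.87447e+02 -1.78000e-01] 238.2 [np.float64(1180.0)]
```

View pics/ov2.png

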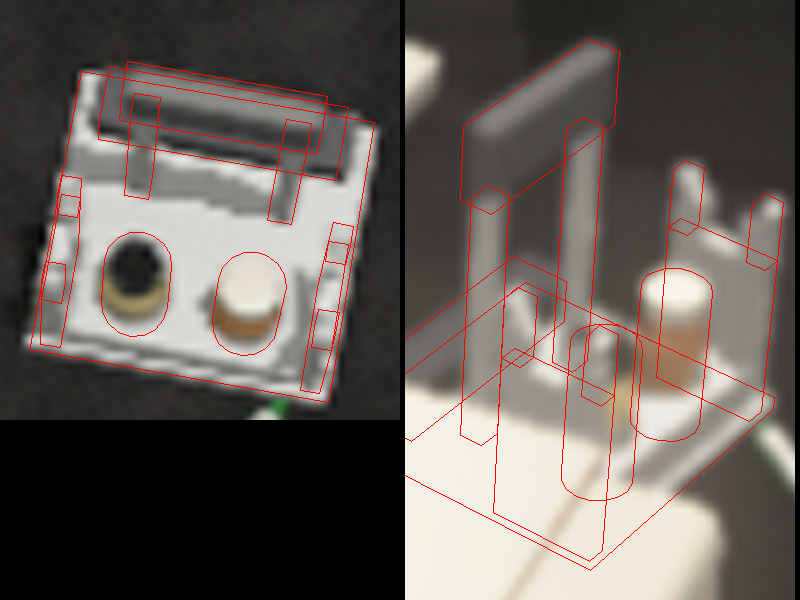

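```bash
python3 - <<'E'
from h import *
print("hotplate top corners (z108):",[np.round(ray("top",(110+u/2.96,140+v/2.96),108)[:2]) for u,v in((222,140),(222,350),(438,355),(430,132))])
print("base corner",np.round(ray("top",(110+232/2.96,140+370/2.96),0)))
print("wire",[np.round(ray("top",(110+u/2.96,140+v/2.96),3)[:2]) for u,v in((204,236),(204,350),(195,290))])
E
```

```text
hotplate top corners (z108): [array([562., 165.]), array([332., 148.]), array([331., -74.]), array([576., -59.])]
base corner [333. 154.   0.]
wire [array([484., 195.]), array([354., 185.]), array([422., 200.])]
```

{"op": "carry_out", "data": {"steps": [0.014,0.036,0,0,0,0.12,0.05,0.029,0.073,0,0,0,0.24,0.05,0.043,0.109,0,0,0,0.36,0.05,0.057,0.145,0,0,0,0.48,0.05,0.071,0.181,0,0,0,0.6,0.05,0.086,0.218,0,0,0,0.72,0.05,0.1,0.254,0,0,0,0.84,0.05,0.114,0.29,0,0,0,0.96,0.05,0.129,0.327,0,0,0,1.08,0.05,0.143,0.363,0,0,0,1.2,0.05,0.157,0.399,0,0,0,1.32,0.05,0.155,0.436,0,0,0,1.44,0.05,0.153,0.473,0,0,0,1.56,0.05,0.152,0.511,0,0,0,1.68,0.05,0.15,0.548,0,0,0,1.8,0.05,0.148,0.585,0,0,0,1.92,0.05,0.146,0.622,0,0,0,2.04,0.05,0.144,0.659,0,0,0,2.16,0.05,0.142,0.697,0,0,0,2.28,0.05,0.14,0.734,0,0,0,2.4,0.05]}}

```text
time: 3.17
tool_pos: [382.3, 187.3, 223.0]
ee_rot: [0.498, 3.101, 0.001]
force: [0.9, 0.0, 0.7]
width: 50.0
grip_force: 0.0
```

{"op": "carry_out", "data": {"steps": [-0.002,0.037,0,0,0,0.06,0.05,-0.0034,0.074,0,0,0,0.115,0.05,-0.0034,0.074,-0.04,0,0,0.115,0.05,-0.0034,0.074,-0.08,0,0,0.115,0.05,-0.0034,0.074,-0.115,0,0,0.115,0.05,-0.0034,0.074,-0.145,0,0,0.115,0.05,-0.0034,0.074,-0.17,0,0,0.115,0.05,-0.0034,0.074,-0.19,0,0,0.115,0.05,-0.0034,0.074,-0.2,0,0,0.115,0.05,-0.0034,0.074,-0.206,0,0,0.115,0.05,-0.0034,0.074,-0.206,0,0,0.115,0.05,-0.0034,0.074,-0.206,0,0,0.115,0.05]}}

```text
time: 4.17
tool_pos: [380.1, 259.7, 17.8]
ee_rot: [0.329, 3.123, 0.001]
force: [0.1, -1.0, -0.4]
width: 49.9
grip_force: 0.0
```

```bash
python3 - <<'E'
from h import *
s=manip.read_state();print(s["tool_pos"],s["ee_rot"],s["force"],s["width"],s["joint_positions"])
o=viewer.capture("side");pb,pc=np.load("pose.npy")
cv2.imwrite("pics/g1.png",cv2.resize(o[230:400,170:340,::-1],None,fx=3.5,fy=3.5,interpolation=cv2.INTER_CUBIC))
# pH head bottom front edge
o=viewer.capture("top");print([np.round(ray("top",p,z)) for p,z in(((316,150),372),((350,150),372),((314,121),372),((316,152),240),((350,152),240),((322,169),0))])
E
```

```text
[380.10798881 259.68235237  17.79993185] [3.28910716e-01 3.12307406e+00 1.41210126e-03] [ 0.07665068 -1.00833425 -0.41918972] 49.92182141104414 [ 5.25429352e-01 -2.36954497e-01  1.90788305e+00 -8.10612349e-06
  1.46912730e+00 -8.35507091e-01]
[array([ 583., -232.,  372.]), array([ 585., -325.,  372.]), array([ 670., -227.,  372.]), array([ 635., -242.,  240.]), array([ 637., -344.,  240.]), array([ 677., -282.,    0.])]
```

View pics/g1.png

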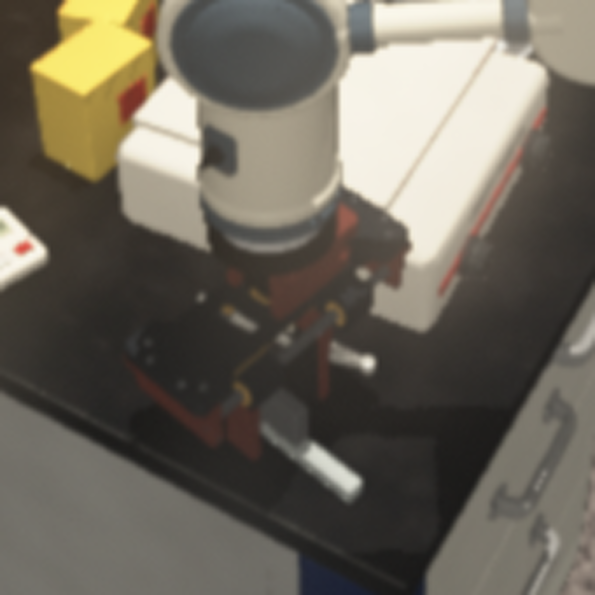

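Both fingers straddle the tab and it stands clear of the hotplate. I'll close and lift.

{"op": "carry_out", "data": {"steps": [0,0,0,0,0,0,0.0,0,0,0,0,0,0,0.0,0,0,0,0,0,0,0.0,0,0,0,0,0,0,0.0,0,0,0,0,0,0,0.0,0,0,0,0,0,0,0.0,0,0,0.01,0,0,0,0.0,0,0,0.03,0,0,0,0.0,0,0,0.06,0,0,0,0.0,0,0,0.1,0,0,0,0.0,0,0,0.14,0,0,0,0.0,0,0,0.18,0,0,0,0.0,0,0,0.21,0,0,0,0.0,0,0,0.21,0,0,0,0.0]}}

```text
time: 5.43
tool_pos: [381.1, 260.3, 235.3]
ee_rot: [0.328, 3.114, 0.011]
force: [0.6, -0.1, 0.1]
width: 11.7
grip_force: 30.0
```

{"op": "carry_out", "data": {"steps": [0.003,-0.031,0,0,0,-0.109,0,0.007,-0.062,0,0,0,-0.217,0,0.01,-0.094,0,0,0,-0.326,0,0.013,-0.125,0,0,0,-0.435,0,0.017,-0.156,0,0,0,-0.543,0,0.02,-0.187,0,0,0,-0.652,0,0.023,-0.219,0,0,0,-0.76,0,0.027,-0.25,0,0,0,-0.869,0,0.03,-0.281,0,0,0,-0.978,0,0.033,-0.312,0,0,0,-1.086,0,0.036,-0.344,0,0,0,-1.195,0,0.04,-0.375,0,0,0,-1.304,0,0.043,-0.406,0,0,0,-1.412,0,0.0464,-0.4374,0,0,0,-1.521,0,0.0464,-0.4374,0,0,0,-1.521,0,0.0464,-0.4374,-0.04,0,0,-1.521,0,0.0464,-0.4374,-0.07,0,0,-1.521,0,0.0464,-0.4374,-0.07,0,0,-1.521,0,0.0464,-0.4374,-0.07,0,0,-1.521,0]}}

```text
time: 7.02
tool_pos: [424.7, -177.2, 155.1]
ee_rot: [-2.388, -2.035, 0.003]
force: [0.2, -0.9, -0.3]
width: 12.0
grip_force: 30.0
```

```bash
python3 - <<'E'
from h import *
s=manip.read_state();print(s["tool_pos"],s["ee_rot"],s["force"],s["width"])
pb,pc=np.load("pose.npy");pc=[475.4,-186.2,-.16];print(pc)
t=s["tool_pos"];v=s["ee_rot"];R=cv2.Rodrigues(v)[0];yaw=np.arctan2(R[1,1],R[0,1]);print(yaw,R[:,2])
yaw=np.arctan2(R[1,1],R[0,1]) ; print("bar x-axis angle",yaw)
S=8;im={c:viewer.capture(c) for c in CAM};np.savez("im.npz",**im)
it=[(CAR,pc,0),(BAR,[t[0],t[1],yaw],t[2]-17)]
o=overlay("top",im["top"],it,S);q=overlay("side",im["side"],it,S)
cv=np.zeros((600,800,3),np.uint8);cv[:440,:400]=o[200*S:200*S+440,266*S:266*S+400];cv[:600,405:795]=q[180*S:180*S+600,287*S:287*S+390]
cv2.imwrite("pics/ov3.png",cv)
for c in CAM:
    r=finder.silhouettes(c,"bar");print(c,[(x["p"],x["position"],x["pixels"].sum()) for x in r[:2]])
E
```

```text
[ 424.74775633 -177.15163619  155.14723792] [-2.38783753 -2.03509728  0.00260093] [ 0.16210594 -0.9425326  -0.26322485] 11.980465211079027
[475.4, -186.2, -0.16]
-0.15916509802813122 [-0.00396935  0.00210129 -0.99998991]
bar x-axis angle -0.15916509802813122
side [(0.47, [319.3, 200.9], np.int64(196))]
top [(0.53, [278.8, 226.4], np.int64(86))]
```

View pics/ov3.png

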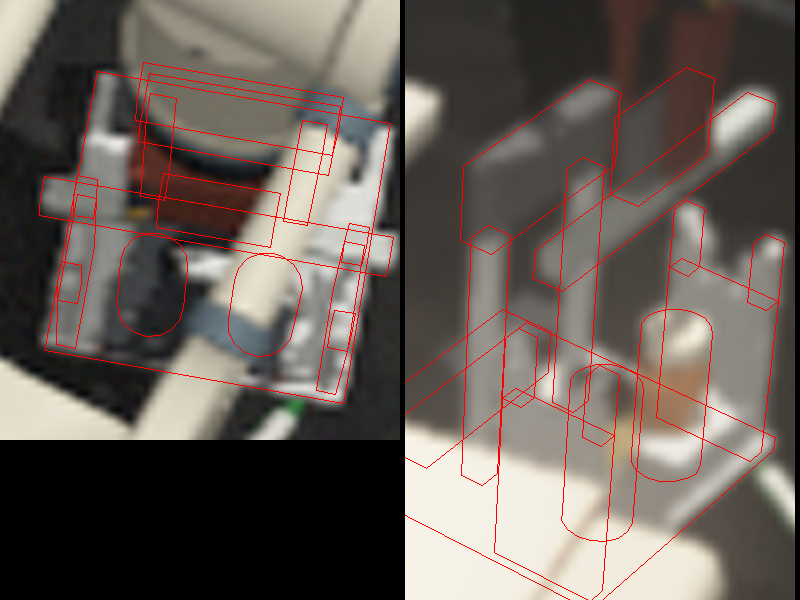

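The bar outline matches the bar in hand, and it lies over both posts. I'll descend to just above the prongs and check for settling.

{"op": "carry_out", "data": {"steps": [0,0,-0.015,0,0,0,0,0,0,-0.03,0,0,0,0,0,0,-0.034,0,0,0,0,0,0,-0.034,0,0,0,0,0,0,-0.034,0,0,0,0,0,0,-0.034,0,0,0,0]}}

```text
time: 7.72
tool_pos: [426.5, -178.3, 124.3]
ee_rot: [2.39, 2.036, 0.001]
force: [-0.4, 0.3, -1.4]
width: 11.9
grip_force: 30.0
```

```bash
python3 - <<'E'
from h import *
s=manip.read_state();t=s["tool_pos"];R=cv2.Rodrigues(s["ee_rot"])[0];yaw=np.arctan2(R[1,1],R[0,1]);print(t,yaw,R[:,2],s["force"])
im={c:viewer.capture(c) for c in CAM}
pc=[475.4,-186.2,-.16]
S=14;it=[(CAR,pc,0),(BAR,[t[0],t[1],yaw],t[2]-17.8)]
q=overlay("side",im["side"],it,S);raw=overlay("side",im["side"],[],S)
cv=np.hstack([a[193*S:193*S+590,312*S:312*S+395] for a in(raw,q)])
cv2.imwrite("pics/ov4.png",cv)
E
```

```text
[ 426.52942471 -178.32519231  124.27547281] -0.159890372066863 [ 0.00205495 -0.00107196 -0.99999731] [-0.42891892  0.29030822 -1.42449398]
```

View pics/ov4.png

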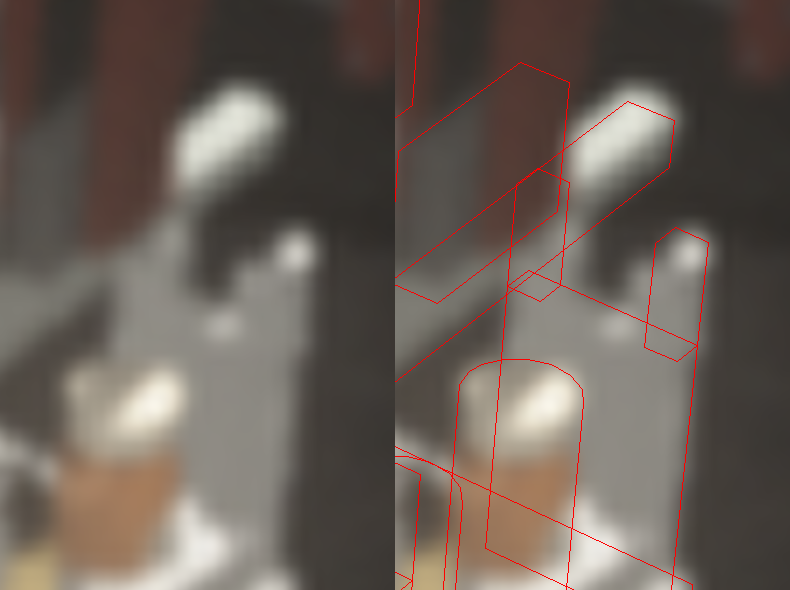

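{"op": "carry_out", "data": {"steps": [-0.0005,0,-0.004,0,0,0,0,-0.0005,0,-0.008,0,0,0,0,-0.0005,0,-0.012,0,0,0,0,-0.0005,0,-0.016,0,0,0,0,-0.0005,0,-0.018,0,0,0,0,-0.0005,0,-0.018,0,0,0,0]}}

```text
time: 8.32
tool_pos: [425.0, -177.9, 103.7]
ee_rot: [-2.391, -2.036, 0.001]
force: [0.5, 0.4, -0.8]
width: 11.7
grip_force: 30.0
```

{"op": "carry_out", "data": {"steps": [0,0,-0.003,0,0,0,0,0,0,-0.006,0,0,0,0,0,0,-0.009,0,0,0,0,0,0,-0.011,0,0,0,0,0,0,-0.013,0,0,0,0,0,0,-0.013,0,0,0,0,0,0,-0.013,0,0,0,0]}}

```text
time: 8.9
tool_pos: [425.3, -178.0, 91.5]
ee_rot: [-2.392, -2.037, 0.0]
force: [1.1, -0.2, -1.0]
width: 11.9
grip_force: 30.0
```

{"op": "carry_out", "data": {"steps": [0,0,-0.001,0,0,0,0,0,0,-0.002,0,0,0,0,0,0,-0.002,0,0,0,0,0,0,-0.002,0,0,0,0]}}

```text
time: 9.23
tool_pos: [425.4, -178.0, 89.6]
ee_rot: [-2.392, -2.037, 0.0]
force: [-0.0, -0.6, -1.4]
width: 11.7
grip_force: 30.0
```

```bash
python3 - <<'E'
from h import *
s=manip.read_state();t=s["tool_pos"];R=cv2.Rodrigues(s["ee_rot"])[0];yaw=np.arctan2(R[1,1],R[0,1]);print(t,yaw,s["force"])
im=viewer.capture("side");S=8
it=[(CAR,[475.4,-186.2,-.16],0),(BAR,[t[0],t[1],yaw],t[2]-17)]
cv2.imwrite("pics/ov5.png",np.hstack([overlay("side",im,i,S)[185*S:185*S+500,288*S:288*S+395] for i in([],it)]))
E
```

```text
[ 425.39006163 -178.04487872   89.62563794] -0.1599846940512592 [-0.00919623 -0.58336914 -1.39179503]
```

View pics/ov5.png

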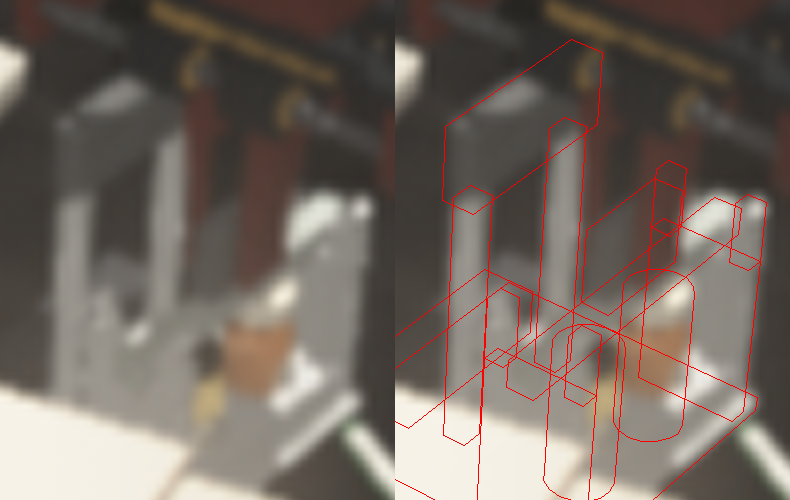

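The near end of the bar sits inside the near post's slot. I'll feel for the slot floor.

{"op": "carry_out", "data": {"steps": [0,0,-0.001,0,0,0,0,0,0,-0.002,0,0,0,0,0,0,-0.003,0,0,0,0,0,0,-0.003,0,0,0,0]}}

```text
time: 9.62
tool_pos: [425.6, -178.2, 89.0]
ee_rot: [2.391, 2.036, 0.001]
force: [-4.8, 1.8, 10.7]
width: 12.2
grip_force: 30.0
```

{"op": "carry_out", "data": {"steps": [0,0,0.002,0,0,0,0,0,0,0.002,0,0,0,0.02,0,0,0.002,0,0,0,0.03,0,0,0.002,0,0,0,0.04,0,0,0.002,0,0,0,0.04,0,0,0.002,0,0,0,0.04]}}

```text
time: 10.12
tool_pos: [425.3, -178.0, 88.3]
ee_rot: [-2.392, -2.037, 0.0]
force: [-0.5, -0.3, -0.2]
width: 39.3
grip_force: 0.0
```

{"op": "carry_out", "data": {"steps": [0,0,0.005,0,0,0,0.04,0,0,0.015,0,0,0,0.04,0,0,0.035,0,0,0,0.04,0,0,0.065,0,0,0,0.04,0,0,0.1,0,0,0,0.04,0,0,0.135,0,0,0,0.04,0,0,0.15,0,0,0,0.04,-0.03,0.035,0.15,0,0,0,0.04,-0.05,0.07,0.15,0,0,0,0.04,-0.05,0.11,0.15,0,0,0,0.05,-0.05,0.15,0.15,0,0,0,0.05,-0.05,0.19,0.15,0,0,0,0.05]}}

```text
time: 11.12
tool_pos: [374.8, 13.4, 240.2]
ee_rot: [2.392, 2.034, 0.003]
force: [0.5, -0.1, 0.4]
width: 49.9
grip_force: 0.0
```

```bash
python3 - <<'E'
from h import *
s=manip.read_state();t=s["tool_pos"];print(t,s["force"],s["width"])
im={c:viewer.capture(c) for c in CAM};S=8
pc=np.array([475.4,-186.2,-.16]);sl=[pc[0]-50*np.cos(pc[2]),pc[1]-50*np.sin(pc[2]),pc[2]]
it=[(CAR[:4],pc,0),(BAR,sl,72)]
cv=np.zeros((600,800,3),np.uint8)
cv[:440,:400]=overlay("top",im["top"],it,S)[198*S:198*S+440,266*S:266*S+400];cv[:540,405:]=overlay("side",im["side"],[],S)[185*S:185*S+540,288*S:288*S+395]
cv2.imwrite("pics/ov6.png",cv)
E
```

```text
[374.77346685  13.39735297 240.15399951] [ 0.54939159 -0.05005291  0.39991458] 49.91741377895072
```

View pics/ov6.png

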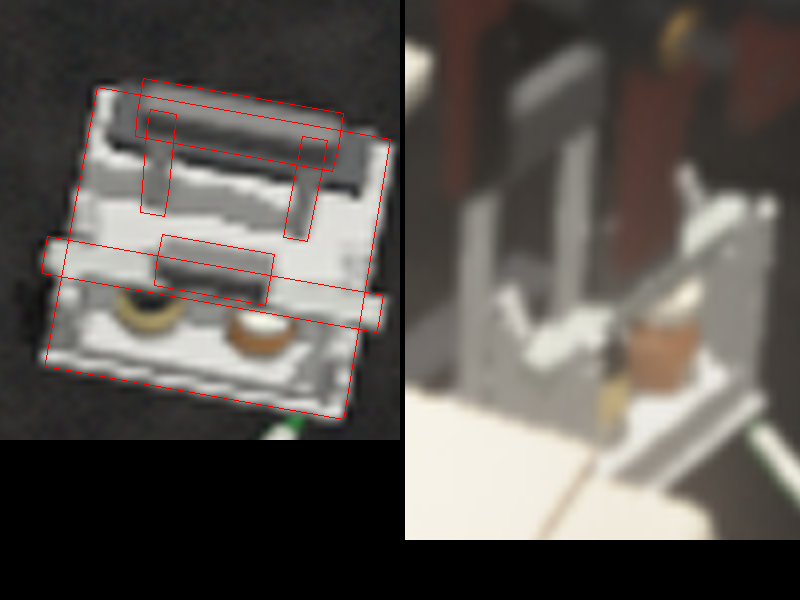

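The bar now lies in both slots, tab up and centred, and matches the overlay; the vials are in their wells. Next I grip the handle.

{"op": "carry_out", "data": {"steps": [0.016,-0.033,0,0,0,0,0.04,0.033,-0.066,0,0,0,0,0.04,0.05,-0.099,0,0,0,0,0.04,0.066,-0.132,0,0,0,0,0.04,0.083,-0.165,-0.01,0,0,0,0.04,0.0998,-0.198,-0.02,0,0,0,0.04,0.0998,-0.198,-0.04,0,0,0,0.04,0.0998,-0.198,-0.05,0,0,0,0.04,0.0998,-0.198,-0.05,0,0,0,0.04,0.0998,-0.198,-0.05,0,0,0,0.04,0.0998,-0.198,-0.065,0,0,0,0.04,0.0998,-0.198,-0.08,0,0,0,0.04,0.0998,-0.198,-0.095,0,0,0,0.04,0.0998,-0.198,-0.108,0,0,0,0.04,0.0998,-0.198,-0.118,0,0,0,0.04,0.0998,-0.198,-0.1226,0,0,0,0.04,0.0998,-0.198,-0.1226,0,0,0,0.04,0.0998,-0.198,-0.1226,0,0,0,0.04]}}

```text
time: 12.72
tool_pos: [475.4, -186.0, 116.7]
ee_rot: [2.391, 2.037, 0.001]
force: [0.3, -0.4, 0.4]
width: 39.6
grip_force: 0.0
```

{"op": "carry_out", "data": {"steps": [0,0,0,0,0,0,0.025,0,0,0,0,0,0,0.018,0,0,0,0,0,0,0.014,0,0,0,0,0,0,0.01,0,0,0,0,0,0,0,0,0,0,0,0,0,0,0,0,0,0,0,0,0,0,0,0,0,0,0,0,0,0,0.002,0,0,0,0,0,0,0.005,0,0,0,0,0,0,0.01,0,0,0,0]}}

```text
time: 13.63
tool_pos: [474.4, -185.6, 124.5]
ee_rot: [-2.39, -2.035, 0.002]
force: [0.5, 0.3, -5.4]
width: 13.8
grip_force: 29.9
```

{"op": "carry_out", "data": {"steps": [0,0,0.005,0,0,0,0,0,0,0.012,0,0,0,0,0,0,0.02,0,0,0,0,0,0,0.029,0,0,0,0,0,0,0.038,0,0,0,0,0,0,0.047,0,0,0,0,0,0,0.056,0,0,0,0,0,0,0.065,0,0,0,0,0,0,0.074,0,0,0,0,0,0,0.082,0,0,0,0,0,0,0.088,0,0,0,0,0,0,0.091,0,0,0,0,0,0,0.091,0,0,0,0,0,0,0.091,0,0,0,0,0,0,0.091,0,0,0,0,0,0,0.091,0,0,0,0,0,0,0.091,0,0,0,0,0,0,0.091,0,0,0,0,0,0,0.091,0,0,0,0,0,0,0.091,0,0,0,0]}}

```text
time: 15.3
tool_pos: [475.2, -186.0, 216.9]
ee_rot: [-2.392, -2.037, 0.0]
force: [0.4, -0.1, -4.6]
width: 13.8
grip_force: 29.9
```

```bash
python3 - <<'E'
from h import *
s=manip.read_state();t=s["tool_pos"];R=cv2.Rodrigues(s["ee_rot"])[0];print(t,R[:,2],s["force"],s["wrist_torque"],s["width"],s["grip_force"],np.abs(s["qvel"]).max())
im=viewer.capture("side");np.save("side.npy",im)
yaw=np.arctan2(R[1,1],R[0,1])
for tgt in("carrier","bar"):
    m=mask("side",tgt);vv,uu=np.nonzero(m);print(tgt,m.sum(),uu.min(),uu.max(),vv.min(),vv.max(),uu.mean(),vv.mean())
M=mask("side","carrier");z=t[2]-116.7
f=lambda p:np.abs(render("side",CAR,[t[0],t[1],yaw],p)-M).sum()
print([(dz,round(f(z+dz))) for dz in(-12,-6,-3,0,3,6,12)],z)
b=[t[0]-50*np.cos(yaw),t[1]-50*np.sin(yaw),yaw];q=proj("side",place(np.vstack(BAR),b,z+72));print("bar expected",q.min(0),q.max(0),q.mean(0))
E
```

```text
[ 475.16442567 -186.00959622  216.92940076] [-1.80767773e-04  1.15729797e-04 -9.99999977e-01] [ 0.41330528 -0.08584298 -4.60118779] [-0.0189303  -0.10106852  0.02990626] 13.845165255506156 29.93103951215744 0.0027627959411988543
carrier 1424.0 279 336 165 227 307.3342696629214 202.2626404494382
bar 245.0 306 331 178 203 319.24897959183676 188.5183673469388
[(-12, 865), (-6, 728), (-3, 676), (0, 636), (3, 621), (6, 667), (12, 855)] 100.22940075959245
bar expected [302.99372156 177.31520595] [333.58407988 205.36874087] [318.78086374 189.54080705]
```

```bash
python3 -c "
from plant import manip
print(manip.finish_job())"
```

```text
the job is handed in; nothing more can be done
None
```

The bar is laid tab up and centred in both post slots. The carrier is held level and still by its handle, 100 mm above the bench. The last side picture shows the bar where it should be; I did not check the vials, bottle or beaker again after the lift. The job was handed in at about 15.5 s.

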